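# Release a guitar pickup and hold it to the inspection camera

### The job

Turn both orange hold-downs of the aluminium cradle clockwise to their end stops while the guitar pickup still sits in it, then lift the pickup out and present its underside to the inspection camera: hold it in the air with the middle of its underside 110 mm out from the lens glass on the lens axis, underside square to the leaning lens and long side parallel to the camera's tilt axle. Finish while holding it still there in the gripper, with both hold-downs left open; do not touch the camera, and leave the other things on the bench where they are.

Things in the scene. Friction and masses are not known exactly. Their poses are not given: they have to be found in the camera images.
- cradle: fixed aluminium plate 92 (x) x 200 (y) x 20 mm tall, flat on the bench; origin at the centre of its underside, z up, y along its length. The pickup sits centred on its top between four small black locating blocks (4.5 mm tall, about 1.5 mm play); a hold-down stands at each end, 72 mm from the middle along y.
- clamp_a (a joint): angle (rad) of the hold-down at the cradle's +y end: 0 = clamped, its steel tongue over the pickup's lug; grows clockwise seen from above; 1.3 = fully open, at its end stop. Starts between 0 and 0.25, turns with light friction (about 0.05 N m) and stays where it is left.
- clamp_b (a joint): angle (rad) of the hold-down at the cradle's -y end: 0 = clamped, its steel tongue over the pickup's lug; grows clockwise seen from above; 1.3 = fully open, at its end stop. Starts between 0 and 0.25, turns with light friction (about 0.05 N m) and stays where it is left.
- clamp_a_grip (a point): point on the vertical turning axis of the +y hold-down, 68 mm above the bench, in the upper part of its orange T-bar: with the TCP here the fingertips clear the pickup. The bar is 12 mm thick, 40 mm long and 24 mm tall (50 to 74 mm above the bench); at joint 0 it lies along the cradle's y axis, and it turns with the joint.
- clamp_b_grip (a point): point on the vertical turning axis of the -y hold-down, 68 mm above the bench, in the upper part of its orange T-bar: with the TCP here the fingertips clear the pickup. The bar is 12 mm thick, 40 mm long and 24 mm tall (50 to 74 mm above the bench); at joint 0 it lies along the cradle's y axis, and it turns with the joint.
- pickup: metal-covered guitar pickup, 0.10-0.19 kg: silvery cover 38 (x) x 68 (y) mm, top 26 mm above the underside; brass base 4 mm thick with a 20 mm wide lug at each end (94 mm overall in y). Origin: centre of underside; y along its length, z out of its top (pole-screw side). Starts with its underside 20 mm above the bench, axes along the cradle's within a few degrees; grasp across the 38 mm.
- camera: fixed grey inspection-camera stand, base 100 x 110 mm, whole camera under 130 mm tall; origin on the bench about under its middle, z up, y along the tilt axle. Its black head with a white ring light (68 mm across) looks up, leaning 25 degrees from vertical towards the stand's -x (roughly towards the robot).
- lens (a point): centre of the lens glass; axes as for focus
- focus (a point): inspection point in empty air, 110 mm out from the lens glass along the lens axis, 209 mm above the bench; z points away from the lens along its axis (up, leaning 25 degrees towards the robot side), y is level and parallel to the tilt axle. The pickup's origin belongs here, its z along this z and its y along this y, either way round.
- pot: small brass potentiometer, 24 mm across, 26 mm tall, near the cradle; loose bystander, origin under its middle
- frame: flat black plastic rectangular mounting frame, 46 x 90 x 6 mm, behind the cradle; loose bystander, origin under its middle
- tape: roll of pale masking tape, 84 mm across, 24 mm tall, behind the camera; loose bystander, origin under its middle
- spool: red solder spool, 50 mm across, 34 mm tall; loose bystander, origin under its middle
- cup: blue plastic cup, 64 mm across, 55 mm tall; loose bystander, origin under its middle
- driver: screwdriver with yellow handle; loose bystander, origin under its middle
- pliers: red-handled pliers, about 140 mm long; loose bystander, origin under its middle
Mind the look-alikes: they are no part of the job. Of the things shaped like the cradle, the aluminium one is meant.

How it is judged:
By the outcome, as a careful person would: the job done as asked, in the order asked, and still so for the second after the job is handed in, while the arm keeps its last pose, push and grip.
It also fails if it takes over 54 s, if anything falls off the work surface, if the arm or the gripper's body presses on something with over 40 N, if the wrist force passes 120 N, or if a joint passes its speed limit or range.

### The arm

A 6-joint arm with a two-finger parallel gripper is mounted at the origin on the work surface. World frame = base frame: x ahead of the robot, y to its left, z up, the work surface at z = 0. Lengths are in m, angles in rad, forces in N, time in s.
With the tool pointing down it reaches from about 0.35 to 0.975 m from the base axis. Payload 4.9 kg.
Tool frame: the origin (TCP) lies between the finger pads, 19 mm behind the fingertips; this is the grasp point; z points along the fingers, y is the line along which they close (so a half turn about z gives the same grasp; the last joint's range is limited). The gripper opens to 85 mm and grips with 20 to 120 N. Pads are 22 mm wide; open, the fingers measure 114 mm over their backs; the gripper's body (76 mm by 85 mm) begins 54 mm behind the grasp point. The pads swing forward as they close: fully open they stand 13 mm farther back than shut.
Start: joints at [-1.231, 0.053, 1.613, -0, 1.476, -0.119], TCP at [0.277, -0.56, 0.25] pointing down, gripper open.
Joint ranges: [-3.01, 3.01], [-1.01, 2.22], [0.06, 2.58], [-1.02, 4.17], [0.09, 2.62], [-3.14, 3.14]. Speed limits (rad/s): [2.57, 2.57, 3.14, 3.14, 3.14, 3.14].

### API

Orientations are given as a unit quaternion [w, x, y, z].
In Python, from plant import state, grab_frame, ticket, spotter gives the robot as it stands.
- The arm moves only by the tool apply_moves, never from a script. Its argument "series" is a list of rows, each an object of numbers: "jaw": the closure, from 0 (fully open) to 1 (shut); "dx", "dy", "dz": the shift along the tool's x, y, z in mm; "turn": the turn about the tool's z in rad. A call has 1 to 5 rows; each row is the pose to reach, as a shift and turn from the pose commanded when the call began, along the tool's axes at that moment; what a row does not reach only later rows make up. A row lasts 1/12 s, in which the tool goes at most 41.7 mm and 7.16 degrees, less where a joint would pass 70% of its speed; a pose out of reach is approached as far as the arm can. A call with a gripper value outside its range is refused whole. The fingers move at their own pace and stop on an object; the grip force is fixed at half the most. Time passes only in rows, so rows that repeat a pose let the fingers close. It gives the time, the measured TCP pose, the force, the opening and the grip force at its end, in the units of the state.
- state(): the state, without advancing time (a new reading comes with each control period).
- grab_frame(name): name is "scene" or "top" or "wrist"; returns a dict with "pixels" (400x640x3 uint8, red, green, blue), "mtx" (3x3 intrinsics, pixels), "camera_from_world" (4x4, takes a point from world to camera coordinates). Camera axes: x right, y down, z forward; pixel columns grow to the right and rows downward; lengths in m; the calibration is good to about 2 mm. A picture is of the moment at which its call begins. There is no depth.
- ticket.job_done(): hands the job in; it is judged then, once.
Trained networks look in a picture, given as the dict that the camera call returned (one of the last four; its "shot" number tells which), for a name from the list of things; names that differ only in an ending like _2 or _b are one class to them, and where a whole thing is asked for, a point or a joint stands for the part that bears it (a point fixed in the world has none). Each returns a list of dicts, best first, with "conf" (0 to 1); they miss things now and then, are a little off and sometimes report something else, mostly with a low value. They report only what shows in the picture. A call takes as long as a camera call. They do not tell look-alikes from the thing itself.
- spotter.outline_of(picture, target): "region" (400x640 bool, what is visible of it) and "extent" ([left, top, right, bottom] in pixels, round what is visible of it).
The state is a dict: "time": time; "joint_pos": joint angles; "joint_vel": joint speeds; "joint_efforts": joint torques, N m; "tool_pos": TCP position; "tool_rot": TCP orientation; "contact_force": force on the tool from outside, world axes, zero at the start; "ft_torque": the same for the moment, N m; "gripper_width": opening from 0.0 (shut) to 1.0 (fully open); "grasp_force": force on a finger pad.
Only numpy, scipy, OpenCV 4.12 (cv2) and the standard library are available. Lean on these libraries where they do the work, as an engineer would, in place of code of your own. Each camera call takes 0.05 s, during which the arm holds its last target. There are 200 camera calls.

## Working session

There is one attempt and no reset: what is moved stays moved. The work goes in short steps, Python scripts to look and compute and a tool call to move; the robot and the scene stay as the last step left them, time stands still between calls to the robot, and variables do not carry over. Pictures are saved under pics/ and viewed, at most 10 in all, crops included, and the job is handed in when it is done.

Besides the shell and the picture viewer there is one more tool, called after "Emit:" as name(argument=value, ...) on one line, values as JSON. apply_moves: Moves the arm, as the interface text tells. Its arguments: {"type":"object","properties":{"series":{"type":"array","items":{"type":"object","properties":{"jaw":{"type":"number"},"dx":{"type":"number"},"dy":{"type":"number"},"dz":{"type":"number"},"turn":{"type":"number"}}}}},"required":["series"]}

```bash
mkdir -p pics; ls; python3 - <<'E'
from plant import state, grab_frame, spotter
import cv2,numpy as np
s=state();print({k:np.round(v,3) for k,v in s.items()})
for n in ["scene","top"]:
    f=grab_frame(n); cv2.imwrite(f"pics/{n}0.png",f["pixels"][:,:,::-1])
    np.savez(f"{n}0.npz",p=f["pixels"],K=f["mtx"],T=f["camera_from_world"])
    print(n,f["mtx"].round(1).tolist(),f["camera_from_world"].round(4).tolist())
    for t in ["cradle","pickup","camera","clamp_a","lens"]:
        try:
            for d in spotter.outline_of(f,t): print(t,round(d["conf"],2),d["extent"],d["region"].sum(), [a.mean().round(1) for a in np.nonzero(d["region"])[::-1]])
        except Exception as e: print(t,e)
E
```

```text
pics
{'time': np.float64(0.0), 'joint_pos': array([-1.231,  0.053,  1.614, -0.   ,  1.476, -0.119]), 'joint_vel': array([-0.   ,  0.002, -0.   , -0.   ,  0.   ,  0.   ]), 'joint_efforts': array([-1.0000e-03, -3.9368e+01, -3.7018e+01, -0.0000e+00,  7.0000e-03,
        0.0000e+00]), 'tool_pos': array([ 0.277, -0.56 ,  0.249]), 'tool_rot': array([-0.001,  0.974,  0.227, -0.   ]), 'contact_force': array([ 0.89 , -0.426,  0.268]), 'ft_torque': array([ 0.037, -0.001, -0.016]), 'grasp_force': np.float64(0.0), 'gripper_width': np.float64(1.0)}
scene [[448.0, 0.0, 323.2], [0.0, 448.0, 202.3], [0.0, 0.0, 1.0]] [[-0.523, 0.8522, -0.0166, 0.2349], [0.6145, 0.3635, -0.7002, -0.2476], [-0.5906, -0.3764, -0.7138, 1.5839], [0.0, 0.0, 0.0, 1.0]]
cradle 0.92 [317.8, 230.2, 396.6, 303.8] 2039 [np.float64(356.3), np.float64(266.5)]
cradle 0.88 [360.4, 175.8, 425.0, 233.4] 1903 [np.float64(391.3), np.float64(204.7)]
pickup 0.64 [341.7, 246.6, 371.3, 273.2] 495 [np.float64(356.5), np.float64(259.9)]
pickup 0.59 [240.8, 276.6, 266.3, 304.5] 449 [np.float64(254.0), np.float64(291.2)]
camera 0.87 [217.0, 161
[... 730 characters left out ...]
at64(284.1), np.float64(189.5)]
cradle 0.73 [255.3, 243.4, 325.4, 288.3] 1887 [np.float64(288.6), np.float64(265.2)]
pickup 0.75 [272.0, 178.0, 294.8, 196.2] 325 [np.float64(283.8), np.float64(188.0)]
pickup 0.3 [406.4, 186.3, 434.7, 215.4] 540 [np.float64(420.7), np.float64(199.8)]
camera 0.88 [394.4, 182.8, 433.5, 220.3] 1101 [np.float64(414.9), np.float64(202.3)]
clamp_a 0.65 [255.5, 181.7, 266.7, 184.4] 37 [np.float64(261.1), np.float64(180.6)]
clamp_a 0.57 [298.3, 188.2, 310.8, 195.8] 53 [np.float64(303.8), np.float64(192.6)]
lens 0.78 [405.3, 186.6, 436.7, 214.9] 558 [np.float64(420.6), np.float64(199.6)]
lens 0.15 [335.5, 204.3, 345.3, 263.9] 276 [np.float64(338.6), np.float64(243.2)]
```

```bash
python3 - <<'E'
import cv2,numpy as np
a=np.load("scene0.npz")["p"][130:330,200:460,::-1];b=np.load("top0.npz")["p"][140:300,230:460,::-1]
cv2.imwrite("pics/sc_crop.png",cv2.resize(a,None,fx=3,fy=3,interpolation=cv2.INTER_CUBIC))
cv2.imwrite("pics/top_crop.png",cv2.resize(b,None,fx=3.4,fy=3.4,interpolation=cv2.INTER_CUBIC))
E
```

```text
(no output)
```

View pics/sc_crop.png

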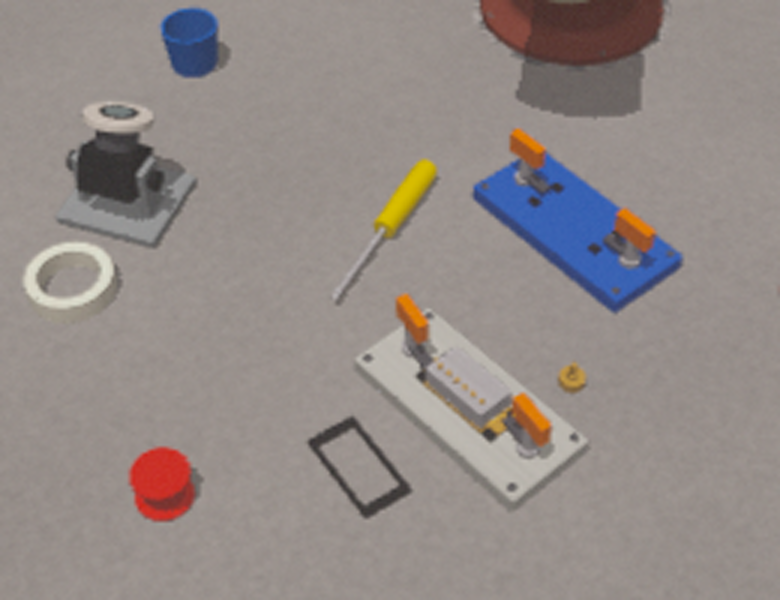

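View pics/top_crop.png

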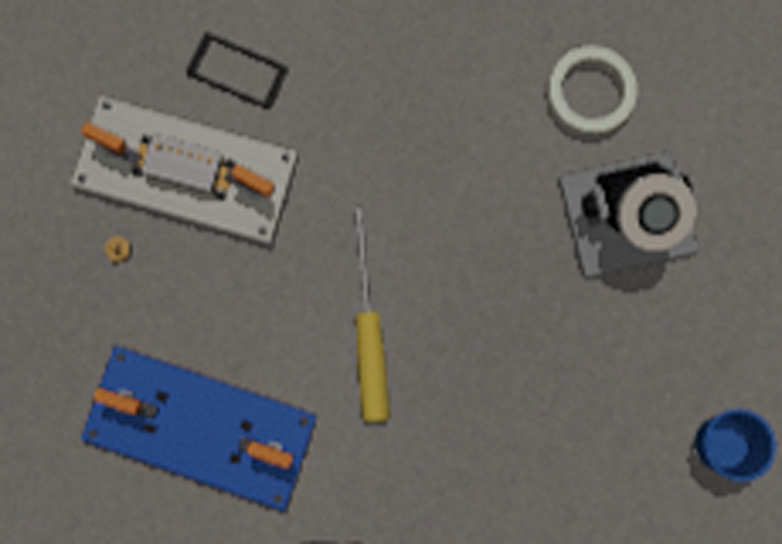

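The scene crop shows the aluminium cradle (full-image ≈(356,266)) with the pickup in it, the blue look-alike at (391,205), and the camera at (240,190). The top crop shows the cradle at ≈(284,190), its bars at ≈(261,180) and (304,193), and the ring light at ≈(423,202).

```bash
cat > h.py <<'E'
import numpy as np,cv2
from scipy.optimize import least_squares
def proj(P,K,T):
    c=np.asarray(P)@T[:3,:3].T+T[:3,3]; return c[...,:2]/c[...,2:]*[K[0,0],K[1,1]]+K[:2,2]
def onplane(uv,z,K,T):
    d=np.linalg.inv(K)@np.append(uv,1); R=T[:3,:3]; o=-R.T@T[:3,3]; d=R.T@d
    return o+d*(z-o[2])/d[2]
def tri(obs):
    A=[];b=[]
    for uv,K,T in obs:
        d=np.linalg.inv(K)@np.append(uv,1); R=T[:3,:3]; o=-R.T@T[:3,3]; d=R.T@d; d/=np.linalg.norm(d)
        M=np.eye(3)-np.outer(d,d); A.append(M); b.append(M@o)
    x=np.linalg.lstsq(np.vstack(A),np.hstack(b),rcond=None)
    return x[0],np.sqrt(x[1])
def q2R(q):
    from scipy.spatial.transform import Rotation as S
    return S.from_quat(np.roll(q,-1)).as_matrix()
E
python3 - <<'E'
from h import *
t=np.load("top0.npz");s=np.load("scene0.npz")
ft=lambda x,y:(230+x/3.4-.35,140+y/3.4-.35); fs=lambda x,y:(200+x/3-.33,130+y/3-.33)
# cradle top screws
print("top holes",[onplane(ft(*p),.02,t["K"],t["T"]).round(4) for p in [(107,105),(289,157),(263,231),(82,178)]])
print("scene holes",[onplane(fs(*p),.02,s["K"],s["T"]).round(4) for p in [(368,358),(512,487),(574,437),(430,315)]])
for a,b in [((107,137),(410,318)),((252,180),(531,419)),((658,212),(118,112))]:
    print("tri",*tri([(ft(*a),t["K"],t["T"]),(fs(*b),s["K"],s["T"])]))
print("cam base top",[onplane(ft(*p),.01,t["K"],t["T"]).round(4) for p in [(560,178),(585,275),(697,250),(672,155)]])
print("cam base scene",[onplane(fs(*p),.01,s["K"],s["T"]).round(4) for p in [(57,215),(155,240),(197,180)]])
E
```

```text
top holes [array([0.6375, 0.2488, 0.02  ]), array([0.5833, 0.075 , 0.02  ]), array([0.5129, 0.1004, 0.02  ]), array([0.5668, 0.2719, 0.02  ])]
scene holes [array([0.5817, 0.079 , 0.02  ]), array([0.6357, 0.2506, 0.02  ]), array([0.5649, 0.2727, 0.02  ]), array([0.5101, 0.1015, 0.02  ])]
tri [0.59945199 0.18515856 0.15996697] [0.06490166]
tri [ 0.55116969  0.16628476 -0.03157191] [0.08003463]
tri [ 0.51005325 -0.24626666  0.11215705] [0.00013089]
cam base top [array([ 0.56  , -0.1821,  0.01  ]), array([ 0.4671, -0.201 ,  0.01  ]), array([ 0.4888, -0.307 ,  0.01  ]), array([ 0.5802, -0.2893,  0.01  ])]
cam base scene [array([ 0.5795, -0.2875,  0.01  ]), array([ 0.5567, -0.1816,  0.01  ]), array([ 0.4675, -0.197 ,  0.01  ])]
```

Emit:
apply_moves(series=[{"jaw": 0,"dx": 31,"dy": -28},{"jaw": 0,"dx": 62,"dy": -56},{"jaw": 0,"dx": 93,"dy": -84},{"jaw": 0,"dx": 124,"dy": -111},{"jaw": 0,"dx": 155,"dy": -139}])

```text
invalid input at $.series[0]: expected keys jaw, dx, dy, dz, turn
```

Emit:
apply_moves(series=[{"jaw": 0,"dx": 31,"dy": -28},{"jaw": 0,"dx": 62,"dy": -56},{"jaw": 0,"dx": 93,"dy": -84},{"jaw": 0,"dx": 124,"dy": -111},{"jaw": 0,"dx": 155,"dy": -139}])

```text
invalid input at $.series[0]: expected keys jaw, dx, dy, dz, turn
```

Emit:
apply_moves(series=[{"jaw": 0,"dx": 31,"dy": -28,"turn": -0.12},{"jaw": 0,"dx": 62,"dy": -56,"turn": -0.24},{"jaw": 0,"dx": 93,"dy": -84,"turn": -0.36},{"jaw": 0,"dx": 124,"dy": -111,"turn": -0.48},{"jaw": 0,"dx": 155,"dy": -139,"turn": -0.6}])

```text
invalid input at $.series[0]: expected keys jaw, dx, dy, dz, turn
```

Emit:
apply_moves(series=[{"jaw": 0,"dx": 31,"dy": -28,"dz": 0,"turn": 0},{"jaw": 0,"dx": 62,"dy": -56,"dz": 0,"turn": 0},{"jaw": 0,"dx": 93,"dy": -84,"dz": 0,"turn": 0},{"jaw": 0,"dx": 124,"dy": -111,"dz": 0,"turn": 0},{"jaw": 0,"dx": 155,"dy": -139,"dz": 0,"turn": 0}])

```text
time: 1.02
tool_pos: [0.3545, -0.3655, 0.25]
tool_rot: [0.0, 0.974, 0.227, 0.0]
contact_force: [1.2, 0.6, 0.1]
gripper_width: 1.003
grasp_force: 0.0
```

Emit:
apply_moves(series=[{"jaw": 0,"dx": 31,"dy": -28,"dz": 0,"turn": 0},{"jaw": 0,"dx": 62,"dy": -56,"dz": 0,"turn": 0},{"jaw": 0,"dx": 93,"dy": -84,"dz": 0,"turn": 0},{"jaw": 0,"dx": 124,"dy": -111,"dz": 0,"turn": 0},{"jaw": 0,"dx": 155,"dy": -139,"dz": 0,"turn": 0}])

```text
time: 1.43
tool_pos: [0.4319, -0.1721, 0.2504]
tool_rot: [0.0, 0.974, 0.227, 0.0]
contact_force: [0.2, 0.3, 0.7]
gripper_width: 1.003
grasp_force: 0.0
```

Emit:
apply_moves(series=[{"jaw": 0,"dx": 31,"dy": -28,"dz": 0,"turn": -0.12},{"jaw": 0,"dx": 62,"dy": -56,"dz": 0,"turn": -0.24},{"jaw": 0,"dx": 93,"dy": -84,"dz": 0,"turn": -0.36},{"jaw": 0,"dx": 124,"dy": -111,"dz": 0,"turn": -0.48},{"jaw": 0,"dx": 155,"dy": -139,"dz": 0,"turn": -0.6}])

```text
time: 1.85
tool_pos: [0.5094, 0.0213, 0.2505]
tool_rot: [0.0, 0.862, 0.508, 0.0]
contact_force: [1.2, -0.3, 1.1]
gripper_width: 1.001
grasp_force: 0.0
```

Emit:
apply_moves(series=[{"jaw": 0,"dx": 41,"dy": -4,"dz": 0,"turn": -0.1},{"jaw": 0,"dx": 82,"dy": -8,"dz": 0,"turn": -0.2},{"jaw": 0,"dx": 123,"dy": -13,"dz": 0,"turn": -0.2},{"jaw": 0,"dx": 164,"dy": -18,"dz": 0,"turn": -0.2}])

```text
time: 2.18
tool_pos: [0.574, 0.1732, 0.2502]
tool_rot: [0.0, 0.808, 0.589, 0.0]
contact_force: [0.3, -1.2, 0.4]
gripper_width: 0.998
grasp_force: 0.0
```

```bash
python3 - <<'E'
from plant import state, grab_frame, spotter
from h import *
f=grab_frame("wrist"); s=state(); K,T=f["mtx"],f["camera_from_world"]
np.savez("w1.npz",p=f["pixels"],K=K,T=T)
print(s["tool_pos"].round(4),s["tool_rot"].round(4)); print("cam pos",(-T[:3,:3].T@T[:3,3]).round(3),"fwd",T[2,:3].round(3),K[0,0])
cv2.imwrite("pics/w1.png",f["pixels"][:,:,::-1])
for n,z in [("cradle",.02),("pickup",.046),("clamp_a",.074)]:
    for d in spotter.outline_of(f,n):
        r=d["region"].astype(np.uint8)
        c=cv2.minAreaRect(np.argwhere(r)[:,::-1].astype(np.float32))
        P=[onplane(p,z,K,T)[:2] for p in cv2.boxPoints(c)]
        e=[P[1]-P[0],P[2]-P[1]]; L=sorted(e,key=np.linalg.norm)[1]
        print(n,round(d["conf"],2),d["extent"],"ctr",np.mean(P,0).round(4),"sizes",[np.linalg.norm(a).round(4) for a in e],"long dir",np.degrees(np.arctan2(L[1],L[0])).round(1)%180)
E
```

```text
[0.5754 0.179  0.2496] [-0.0017  0.807   0.5906  0.0021]
cam pos [0.595 0.24  0.374] fwd [-0.083 -0.262 -0.961] 311.39089038077424
cradle 0.97 [87.6, 151.6, 188.0, 313.8] ctr [0.3352 0.1646] sizes [np.float64(0.0985), np.float64(0.2042)] long dir 70.9
cradle 0.66 [282.2, 79.2, 367.9, 266.8] ctr [0.5703 0.1657] sizes [np.float64(0.0904), np.float64(0.2193)] long dir 74.2
cradle 0.24 [234.8, 127.5, 252.8, 149.9] ctr [0.5018 0.239 ] sizes [np.float64(0.0221), np.float64(0.022)] long dir 162.1
pickup 0.92 [308.4, 128.8, 339.1, 209.1] ctr [0.5756 0.1785] sizes [np.float64(0.036), np.float64(0.0867)] long dir 73.0
pickup 0.64 [313.0, 82.1, 329.6, 136.5] ctr [0.5935 0.2397] sizes [np.float64(0.0528), np.float64(0.0147)] long dir 63.2
clamp_a 0.97 [316.5, 82.7, 330.9, 137.1] ctr [0.5939 0.2396] sizes [np.float64(0.0478), np.float64(0.0126)] long dir 62.6
clamp_a 0.96 [313.6, 207.8, 332.0, 266.4] ctr [0.5573 0.1181] sizes [np.float64(0.065), np.float64(0.0153)] long dir 63.4
clamp_a 0.79 [110.2, 274.6, 150.8, 311.5] ctr [0.3348 0.115 ] sizes [np.float64(0.0594), np.float64(0.0238)] long dir 32.2
clamp_a 0.69 [90.0, 170.8, 135.1, 216.0] ctr [0.3719 0.2275] sizes [np.float64(0.0411), np.float64(0.0417)] long dir 70.8
```

View pics/w1.png

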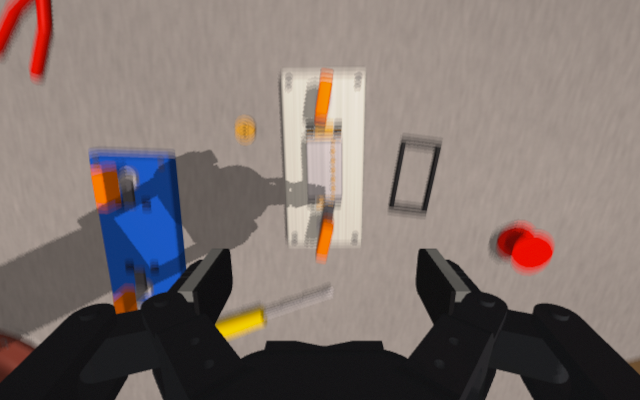

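The wrist view shows the aluminium cradle at (320,160) with screws near (289,78), (358,77), (352,240) and (292,240), bars at (324,97) and (325,238), and the pickup at (325,165). Motion blurs it, so I'm retaking it now that the arm is still.

```bash
python3 - <<'E'
from plant import state, grab_frame, spotter
from h import *
f=grab_frame("wrist"); s=state(); K,T=f["mtx"],f["camera_from_world"]
np.savez("w2.npz",p=f["pixels"],K=K,T=T)
print(s["tool_pos"].round(4),s["tool_rot"].round(4))
cv2.imwrite("pics/w2.png",cv2.resize(f["pixels"][55:275,210:450,::-1],None,fx=2.7,fy=2.7,interpolation=cv2.INTER_CUBIC))
for n,z in [("cradle",.02),("pickup",.046),("clamp_a",.074)]:
    for d in spotter.outline_of(f,n)[:2]:
        r=d["region"].astype(np.uint8)
        c=cv2.minAreaRect(np.argwhere(r)[:,::-1].astype(np.float32))
        P=[onplane(p,z,K,T)[:2] for p in cv2.boxPoints(c)]
        e=[P[1]-P[0],P[2]-P[1]]; L=sorted(e,key=np.linalg.norm)[1]
        print(n,round(d["conf"],2),d["extent"],"ctr",np.mean(P,0).round(4),"sizes",[np.linalg.norm(a).round(4) for a in e],"long dir",np.degrees(np.arctan2(L[1],L[0])).round(1)%180)
E
```

```text
[0.5734 0.1709 0.2498] [ 1.000e-04  8.082e-01  5.889e-01 -4.000e-04]
cradle 0.86 [282.6, 78.1, 368.9, 267.4] ctr [0.5711 0.1657] sizes [np.float64(0.0901), np.float64(0.2195)] long dir 74.4
cradle 0.61 [89.0, 154.9, 188.9, 312.7] ctr [0.3345 0.1637] sizes [np.float64(0.0988), np.float64(0.2071)] long dir 70.7
pickup 0.61 [309.6, 126.5, 341.0, 210.6] ctr [0.5758 0.1785] sizes [np.float64(0.0369), np.float64(0.0874)] long dir 73.1
clamp_a 0.98 [112.3, 269.1, 150.4, 312.1] ctr [0.3351 0.1152] sizes [np.float64(0.0625), np.float64(0.0236)] long dir 32.5
clamp_a 0.76 [315.4, 80.3, 332.3, 135.8] ctr [0.5939 0.2403] sizes [np.float64(0.0464), np.float64(0.0116)] long dir 62.7
```

View pics/w2.png

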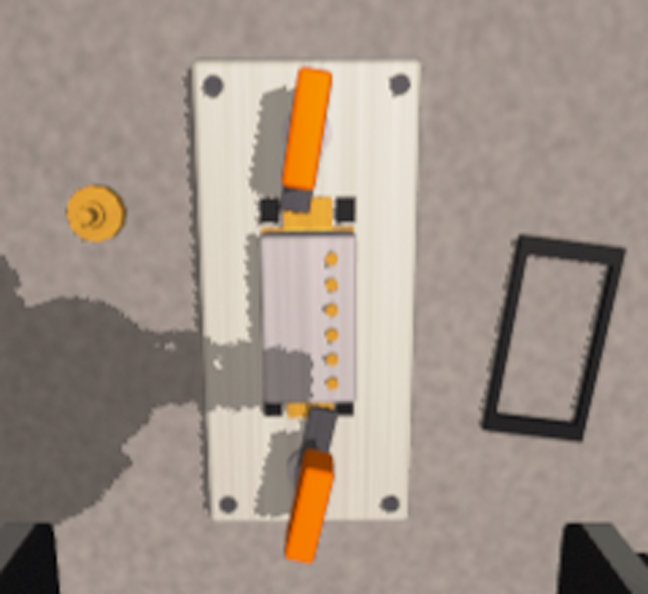

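```bash
cat >> h.py <<'E'
def box(cx,cy,yaw,lx,ly,z0,z1):
    R=np.array([[np.cos(yaw),-np.sin(yaw)],[np.sin(yaw),np.cos(yaw)]])
    q=np.array([[a*lx/2,b*ly/2] for a in(-1,1) for b in(-1,1)])@R.T+[cx,cy]
    return np.array([[*p,z] for p in q for z in(z0,z1)])
def fitbars(img,K,T,A,y0,ths=np.radians(np.arange(-20,100,2))):
    hsv=cv2.cvtColor(img,cv2.COLOR_RGB2HSV); m=((hsv[...,0]<14)&(hsv[...,1]>200)&(hsv[...,2]>110)).astype(np.uint8)
    u,v=proj(np.array([*A,.068]),K,T).astype(int); w=np.zeros_like(m); cv2.circle(w,(u,v),55,1,-1); m&=w
    S=4; M=cv2.resize(m,None,fx=S,fy=S,interpolation=cv2.INTER_NEAREST)
    def cost(p):
        h=cv2.convexHull(((proj(box(p[0]*.01,p[1]*.01,y0-p[2],.012,.040,.050,.074),K,T)+.5)*S).astype(np.float32))
        o=np.zeros_like(M); cv2.fillConvexPoly(o,h.astype(np.int32),1)
        return 1-(o&M).sum()/max((o|M).sum(),1)
    from scipy.optimize import minimize
    c=[(cost([A[0]*100,A[1]*100,t]),t) for t in ths]; t=min(c)[1]
    r=minimize(cost,[A[0]*100,A[1]*100,t],method="Nelder-Mead",options=dict(initial_simplex=np.array([[A[0]*100,A[1]*100,t]]*4)+np.array([[0,0,0],[.4,0,0],[0,.4,0],[0,0,.1]])))
    return (r.x[:2]/100).round(4),round(r.x[2],3),round(1-r.fun,3),m.sum()
E
python3 - <<'E'
from h import *
d=np.load("w2.npz");K,T,p=d["K"],d["T"],d["p"]
g=lambda u,v:(210+(u+.5)/2.7-.5,55+(v+.5)/2.7-.5)
H=np.array([onplane(g(*q),.02,K,T)[:2] for q in [(213,86),(400,84),(390,504),(228,504)]])
print(H.round(4)); c=H.mean(0); e=(H[0]+H[1]-H[2]-H[3]); y=np.arctan2(e[1],e[0])-np.pi/2
f=H[1]+H[2]-H[0]-H[3]; print("c",c.round(4),"yaw",np.degrees(y),np.degrees(np.arctan2(f[1],f[0])),[np.linalg.norm(H[i]-H[i-1]).round(4) for i in range(4)])
yd=np.array([-np.sin(y),np.cos(y)])
C=np.array([onplane(g(*q),.046,K,T)[:2] for q in [(263,235),(355,235),(354,403),(266,403)]]); print("cover",C.mean(0).round(4),[np.linalg.norm(C[i]-C[i-1]).round(4) for i in range(4)])
e=(C[0]+C[1]-C[2]-C[3]);print("pickup yaw",np.degrees(np.arctan2(e[1],e[0])-np.pi/2))
for s in (1,-1): print(s,(c+s*.072*yd).round(4),fitbars(p,K,T,c+s*.072*yd,y))
E
```

```text
[[0.5658 0.2715]
 [0.6366 0.2496]
 [0.5824 0.0778]
 [0.5122 0.1003]]
c [0.5743 0.1748] yaw -17.443567418677905 -17.49326932816175 [np.float64(0.1794), np.float64(0.074), np.float64(0.1802), np.float64(0.0737)]
cover [0.5749 0.1745] [np.float64(0.0676), np.float64(0.0354), np.float64(0.0676), np.float64(0.0358)]
pickup yaw -17.417857418860603
1 [0.5958 0.2435] (array([0.5954, 0.2428]), np.float64(0.174), np.float64(0.047), np.uint64(28))
-1 [0.5527 0.1061] (array([0.5527, 0.1061]), np.float64(0.175), np.float64(0.225), np.uint64(124))
```

```bash
sed -i 's/hsv\[...,0\]<14)&(hsv\[...,1\]>200)/hsv[...,0]<18)\&(hsv[...,0]>4)\&(hsv[...,1]>215)/; s/(u,v),55/(u,v),45/' h.py
python3 - <<'E'
from h import *
d=np.load("w2.npz");K,T,p=d["K"],d["T"],d["p"]
print(cv2.cvtColor(p[[100,240],[324,324]][None],cv2.COLOR_RGB2HSV))
for A in ([.5958,.2435],[.5527,.1061]): print(fitbars(p,K,T,np.array(A),np.radians(-17.45)))
E
```

```text
[[[ 17 255 246]
  [ 15 255 246]]]
(array([0.5953, 0.2431]), np.float64(0.169), np.float64(0.757), np.uint64(456))
(array([0.5528, 0.1068]), np.float64(0.156), np.float64(0.816), np.uint64(446))
```

Emit:
apply_moves(series=[{"jaw": 0,"dx": 37,"dy": 0,"dz": 0,"turn": 0.08},{"jaw": 0,"dx": 73,"dy": 0,"dz": 0,"turn": 0.16},{"jaw": 0,"dx": 73,"dy": 0,"dz": 40,"turn": 0.16},{"jaw": 0,"dx": 73,"dy": 0,"dz": 80,"turn": 0.16},{"jaw": 0,"dx": 73,"dy": 0,"dz": 110,"turn": 0.16}])

```text
time: 3.0
tool_pos: [0.5953, 0.2395, 0.1378]
tool_rot: [-0.0, 0.853, 0.522, -0.0]
contact_force: [-0.6, -0.1, -2.0]
gripper_width: 0.996
grasp_force: 0.0
```

Emit:
apply_moves(series=[{"jaw": 0,"dx": 0,"dy": 0,"dz": 0,"turn": 0},{"jaw": 0,"dx": 0,"dy": 0,"dz": 0,"turn": 0}])

```text
time: 3.17
tool_pos: [0.5947, 0.2391, 0.1383]
tool_rot: [-0.001, 0.853, 0.522, -0.002]
contact_force: [-0.2, 0.2, 0.9]
gripper_width: 1.002
grasp_force: 0.0
```

```bash
python3 - <<'E'
from plant import state, grab_frame
from h import *
for i in range(2):
    f=grab_frame("wrist"); s=state(); print(s["tool_pos"].round(4),s["tool_rot"].round(4))
print(s["joint_pos"].round(3))
np.savez("w3.npz",p=f["pixels"],K=f["mtx"],T=f["camera_from_world"])
print(fitbars(f["pixels"],f["mtx"],f["camera_from_world"],np.array([.5956,.2433]),np.radians(-17.45)))
cv2.imwrite("pics/w3.png",f["pixels"][:,:,::-1])
E
```

```text
[0.5965 0.2396 0.1413] [2.000e-04 8.532e-01 5.216e-01 5.000e-04]
[0.5976 0.2401 0.1431] [6.000e-04 8.531e-01 5.217e-01 2.100e-03]
[0.267 0.179 1.66  0.    1.299 0.74 ]
(array([0.5957, 0.2433]), np.float64(0.156), np.float64(0.863), np.uint64(1076))
```

View pics/w3.png

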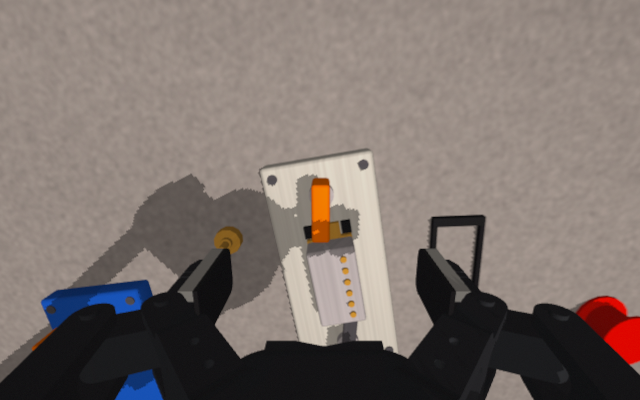

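Now the bar is seen vertical at columns 311–330 with the finger midline at ≈324. That puts it about 2 mm off towards −dy, which agrees with the fit, so I correct and descend.

Emit:
apply_moves(series=[{"jaw": 0,"dx": 3,"dy": -2,"dz": 25,"turn": 0.01},{"jaw": 0,"dx": 3,"dy": -2,"dz": 50,"turn": 0.01},{"jaw": 0,"dx": 3,"dy": -2,"dz": 72,"turn": 0.01},{"jaw": 0.5,"dx": 3,"dy": -2,"dz": 72,"turn": 0.01},{"jaw": 0.8,"dx": 3,"dy": -2,"dz": 72,"turn": 0.01}])

```text
time: 3.68
tool_pos: [0.5965, 0.244, 0.0699]
tool_rot: [0.0, 0.856, 0.518, 0.001]
contact_force: [0.4, 0.7, 1.2]
gripper_width: 0.749
grasp_force: 0.0
```

Emit:
apply_moves(series=[{"jaw": 1,"dx": 0,"dy": 0,"dz": 0,"turn": 0},{"jaw": 1,"dx": 0,"dy": 0,"dz": 0,"turn": 0},{"jaw": 1,"dx": 0,"dy": 0,"dz": 0,"turn": 0},{"jaw": 1,"dx": 0,"dy": 0,"dz": 0,"turn": 0},{"jaw": 1,"dx": 0,"dy": 0,"dz": 0,"turn": 0}])

```text
time: 4.1
tool_pos: [0.5962, 0.2445, 0.0701]
tool_rot: [-0.0, 0.855, 0.518, 0.001]
contact_force: [-2.7, 0.1, 6.4]
gripper_width: 0.125
grasp_force: 59.7
```

Emit:
apply_moves(series=[{"jaw": 1,"dx": 0,"dy": 0,"dz": 0,"turn": 0.12},{"jaw": 1,"dx": 0,"dy": 0,"dz": 0,"turn": 0.24},{"jaw": 1,"dx": 0,"dy": 0,"dz": 0,"turn": 0.36},{"jaw": 1,"dx": 0,"dy": 0,"dz": 0,"turn": 0.48},{"jaw": 1,"dx": 0,"dy": 0,"dz": 0,"turn": 0.6}])

```text
time: 4.52
tool_pos: [0.5964, 0.2443, 0.07]
tool_rot: [0.0, 0.971, 0.239, 0.001]
contact_force: [-2.1, 0.4, 6.5]
gripper_width: 0.132
grasp_force: 59.6
```

Emit:
apply_moves(series=[{"jaw": 1,"dx": 0,"dy": 0,"dz": 0,"turn": 0.12},{"jaw": 1,"dx": 0,"dy": 0,"dz": 0,"turn": 0.24},{"jaw": 1,"dx": 0,"dy": 0,"dz": 0,"turn": 0.36},{"jaw": 1,"dx": 0,"dy": 0,"dz": 0,"turn": 0.46},{"jaw": 1,"dx": 0,"dy": 0,"dz": 0,"turn": 0.52}])

```text
time: 4.93
tool_pos: [0.5965, 0.244, 0.0701]
tool_rot: [0.0, 1.0, -0.018, 0.001]
contact_force: [-1.9, -1.3, 5.5]
gripper_width: 0.129
grasp_force: 59.6
```

```bash
python3 - <<'E'
from plant import state
from h import *
s=state(); q=s["tool_rot"]; print(s["tool_pos"].round(4),np.degrees(2*np.arctan2(q[2],q[1])),s["contact_force"].round(2),s["ft_torque"].round(3),s["joint_pos"].round(3))
E
```

```text
[0.5965 0.244  0.0701] -2.015043282666441 [-1.88 -1.29  5.48] [-0.291  0.333  0.075] [ 2.730e-01  2.630e-01  1.694e+00 -1.000e-03  1.182e+00  1.880e+00]
```

Emit:
apply_moves(series=[{"jaw": 1,"dx": 0,"dy": 0,"dz": 0,"turn": 0.03},{"jaw": 1,"dx": 0,"dy": 0,"dz": 0,"turn": 0.06},{"jaw": 1,"dx": 0,"dy": 0,"dz": 0,"turn": 0.06}])

```text
time: 5.18
tool_pos: [0.5965, 0.244, 0.0701]
tool_rot: [0.001, 0.999, -0.044, 0.001]
contact_force: [-1.3, -2.7, 6.3]
gripper_width: 0.126
grasp_force: 70.0
```

```bash
python3 - <<'E'
from plant import state
from h import *
s=state(); q=s["tool_rot"]; print(s["tool_pos"].round(4),np.degrees(2*np.arctan2(q[2],q[1])),s["contact_force"].round(2),s["ft_torque"].round(3),s["joint_pos"].round(3))
E
```

```text
[0.5965 0.244  0.0701] -5.019570065910576 [-1.3  -2.66  6.26] [-0.215  0.306  1.306] [ 0.274  0.263  1.694 -0.002  1.182  1.933]
```

Emit:
apply_moves(series=[{"jaw": 1,"dx": 0,"dy": 0,"dz": 0,"turn": -0.04},{"jaw": 0,"dx": 0,"dy": 0,"dz": 0,"turn": -0.04},{"jaw": 0,"dx": 0,"dy": 0,"dz": 0,"turn": -0.04},{"jaw": 0,"dx": 0,"dy": 0,"dz": -30,"turn": -0.04},{"jaw": 0,"dx": 0,"dy": 0,"dz": -70,"turn": -0.04}])

```text
time: 5.6
tool_pos: [0.592, 0.243, 0.133]
tool_rot: [0.002, 1.0, -0.026, -0.005]
contact_force: [1.0, 0.3, 0.5]
gripper_width: 0.687
grasp_force: 0.0
```

Emit:
apply_moves(series=[{"jaw": 0,"dx": 0,"dy": 0,"dz": 0,"turn": -0.12},{"jaw": 0,"dx": 0,"dy": 0,"dz": 0,"turn": -0.24},{"jaw": 0,"dx": 0,"dy": 0,"dz": 0,"turn": -0.36},{"jaw": 0,"dx": 0,"dy": 0,"dz": 0,"turn": -0.48},{"jaw": 0,"dx": 0,"dy": 0,"dz": 0,"turn": -0.6}])

```text
time: 6.02
tool_pos: [0.5954, 0.244, 0.1377]
tool_rot: [-0.0, 0.962, 0.273, -0.0]
contact_force: [-0.6, -0.5, 0.2]
gripper_width: 1.001
grasp_force: 0.0
```

Emit:
apply_moves(series=[{"jaw": 0,"dx": -27,"dy": 24,"dz": 0,"turn": -0.12},{"jaw": 0,"dx": -54,"dy": 47,"dz": 0,"turn": -0.24},{"jaw": 0,"dx": -81,"dy": 71,"dz": 0,"turn": -0.36},{"jaw": 0,"dx": -109,"dy": 94,"dz": 0,"turn": -0.48},{"jaw": 0,"dx": -109,"dy": 94,"dz": 0,"turn": -0.55}])

```text
time: 6.43
tool_pos: [0.5497, 0.1026, 0.1371]
tool_rot: [0.0, 0.853, 0.522, -0.002]
contact_force: [0.7, 1.7, -0.8]
gripper_width: 0.999
grasp_force: 0.0
```

```bash
python3 - <<'E'
from plant import state, grab_frame
from h import *
for i in range(5):
    f=grab_frame("wrist"); s=state(); q=s["tool_rot"]; print(s["tool_pos"].round(4),np.degrees(2*np.arctan2(q[2],q[1])).round(2))
for A in ([.5957,.2433],[.5527,.1065]): print(fitbars(f["pixels"],f["mtx"],f["camera_from_world"],np.array(A),np.radians(-17.45)))
cv2.imwrite("pics/w4.png",f["pixels"][:,:,::-1])
f=grab_frame("scene")
for A in ([.5957,.2433],[.5527,.1065]): print(fitbars(f["pixels"],f["mtx"],f["camera_from_world"],np.array(A),np.radians(-17.45)))
E
```

```text
[0.5505 0.1045 0.1375] 63.0
[0.5512 0.1058 0.1378] 62.75
[0.5515 0.1066 0.138 ] 62.75
[0.5518 0.1072 0.1381] 62.81
[0.5518 0.1075 0.1381] 62.88
(array([0.5957, 0.2433]), np.float64(-0.349), np.float64(0.0), np.uint64(0))
(array([0.5529, 0.1067]), np.float64(0.215), np.float64(0.854), np.uint64(1090))
(array([0.5954, 0.2442]), np.float64(1.09), np.float64(0.336), np.uint64(41))
(array([0.5379, 0.1044]), np.float64(0.718), np.float64(0.196), np.uint64(17))
```

View pics/w4.png

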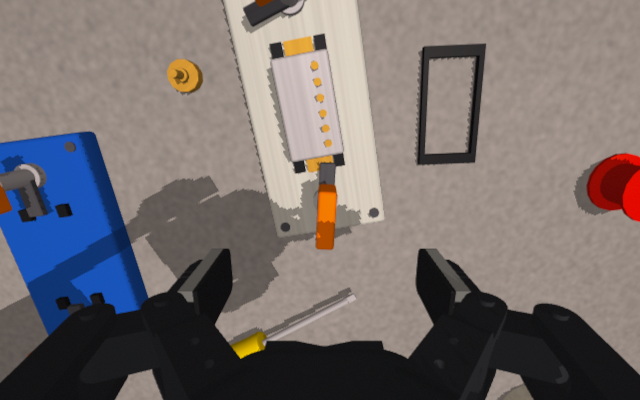

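Clamp A is open, its tongue clear of the lug at (265,15). Bar B is at column ≈326, near the finger midline, so I descend on it.

Emit:
apply_moves(series=[{"jaw": 0,"dx": 0,"dy": 1,"dz": 25,"turn": 0.02},{"jaw": 0,"dx": 0,"dy": 1,"dz": 50,"turn": 0.02},{"jaw": 0,"dx": 0,"dy": 1,"dz": 70,"turn": 0.02},{"jaw": 0.5,"dx": 0,"dy": 1,"dz": 70,"turn": 0.02},{"jaw": 0.8,"dx": 0,"dy": 1,"dz": 70,"turn": 0.02}])

```text
time: 7.15
tool_pos: [0.5516, 0.1072, 0.0668]
tool_rot: [-0.001, 0.858, 0.514, -0.001]
contact_force: [-0.2, -0.2, 0.1]
gripper_width: 0.748
grasp_force: 0.0
```

Emit:
apply_moves(series=[{"jaw": 1,"dx": 0,"dy": 0,"dz": 0,"turn": 0},{"jaw": 1,"dx": 0,"dy": 0,"dz": 0,"turn": 0},{"jaw": 1,"dx": 0,"dy": 0,"dz": 0,"turn": 0},{"jaw": 1,"dx": 0,"dy": 0,"dz": 0,"turn": 0},{"jaw": 1,"dx": 0,"dy": 0,"dz": 0,"turn": 0.08}])

```text
time: 7.57
tool_pos: [0.5531, 0.1068, 0.0697]
tool_rot: [-0.0, 0.878, 0.478, 0.001]
contact_force: [-1.8, 1.5, 5.0]
gripper_width: 0.125
grasp_force: 59.5
```

Emit:
apply_moves(series=[{"jaw": 1,"dx": 0,"dy": 0,"dz": 0,"turn": 0.12},{"jaw": 1,"dx": 0,"dy": 0,"dz": 0,"turn": 0.24},{"jaw": 1,"dx": 0,"dy": 0,"dz": 0,"turn": 0.36},{"jaw": 1,"dx": 0,"dy": 0,"dz": 0,"turn": 0.48},{"jaw": 1,"dx": 0,"dy": 0,"dz": 0,"turn": 0.6}])

```text
time: 7.98
tool_pos: [0.5532, 0.1067, 0.0697]
tool_rot: [0.0, 0.981, 0.195, 0.001]
contact_force: [-1.9, -0.1, 3.5]
gripper_width: 0.128
grasp_force: 59.3
```

Emit:
apply_moves(series=[{"jaw": 1,"dx": 0,"dy": 0,"dz": 0,"turn": 0.12},{"jaw": 1,"dx": 0,"dy": 0,"dz": 0,"turn": 0.24},{"jaw": 1,"dx": 0,"dy": 0,"dz": 0,"turn": 0.36},{"jaw": 1,"dx": 0,"dy": 0,"dz": 0,"turn": 0.43},{"jaw": 1,"dx": 0,"dy": 0,"dz": 0,"turn": 0.46}])

```text
time: 8.4
tool_pos: [0.5532, 0.1065, 0.0697]
tool_rot: [0.0, 1.0, -0.031, 0.001]
contact_force: [-2.1, 1.1, 4.1]
gripper_width: 0.127
grasp_force: 61.6
```

```bash
python3 - <<'E'
from plant import state
from h import *
s=state(); q=s["tool_rot"]; print(s["tool_pos"].round(4),np.degrees(2*np.arctan2(q[2],q[1])),s["contact_force"].round(2),s["ft_torque"].round(3),s["joint_pos"].round(3))
E
```

```text
[0.5532 0.1065 0.0697] -3.5233979204070245 [-2.15  1.09  4.06] [0.095 0.293 1.192] [ 5.800e-02  8.900e-02  1.895e+00 -1.000e-03  1.157e+00  1.691e+00]
```

Emit:
apply_moves(series=[{"jaw": 1,"dx": 0,"dy": 0,"dz": 0,"turn": -0.02},{"jaw": 0.1,"dx": 0,"dy": 0,"dz": 0,"turn": -0.02},{"jaw": 0.1,"dx": 0,"dy": 0,"dz": 0,"turn": -0.02},{"jaw": 0.1,"dx": 0,"dy": 0,"dz": -30,"turn": -0.02},{"jaw": 0.1,"dx": 0,"dy": 0,"dz": -70,"turn": -0.02}])

```text
time: 8.82
tool_pos: [0.5489, 0.1062, 0.1336]
tool_rot: [0.0, 1.0, -0.021, -0.005]
contact_force: [0.8, -0.7, 0.1]
gripper_width: 0.69
grasp_force: 0.0
```

Emit:
apply_moves(series=[{"jaw": 0.1,"dx": 9,"dy": -35,"dz": 0,"turn": 0.1},{"jaw": 0.1,"dx": 18,"dy": -69,"dz": 0,"turn": 0.2},{"jaw": 0.1,"dx": 18,"dy": -69,"dz": 0,"turn": 0.26},{"jaw": 0.1,"dx": 18,"dy": -69,"dz": 0,"turn": 0.26}])

```text
time: 9.15
tool_pos: [0.5735, 0.176, 0.1381]
tool_rot: [-0.0, 0.989, -0.149, 0.0]
contact_force: [-1.0, 0.1, -0.3]
gripper_width: 0.897
grasp_force: 0.0
```

```bash
python3 - <<'E'
from plant import state, grab_frame, spotter
from h import *
for i in range(4):
    f=grab_frame("wrist"); s=state(); q=s["tool_rot"]
print(s["tool_pos"].round(4),np.degrees(2*np.arctan2(q[2],q[1])).round(2),s["gripper_width"],s["joint_pos"].round(3))
K,T=f["mtx"],f["camera_from_world"]; np.savez("w5.npz",p=f["pixels"],K=K,T=T)
R=q2R(q); P=s["tool_pos"]
for z in (-.054,-.02,0,.019): print(z,[proj(P+R@[sx,w/2,z],K,T).round(0) for w in (-.076,.076) for sx in (-.011,.011)])
cv2.imwrite("pics/w5.png",f["pixels"][:,:,::-1])
E
```

```text
[0.5729 0.1739 0.1374] -17.24 0.9005201915650182 [ 0.171  0.086  1.772 -0.     1.284  2.042]
-0.054 [array([191., 403.]), array([181., 338.]), array([457., 403.]), array([467., 338.])]
-0.02 [array([227., 324.]), array([222., 273.]), array([421., 324.]), array([427., 273.])]
0 [array([240., 294.]), array([236., 250.]), array([408., 294.]), array([412., 250.])]
0.019 [array([250., 273.]), array([247., 233.]), array([398., 273.]), array([401., 233.])]
```

View pics/w5.png

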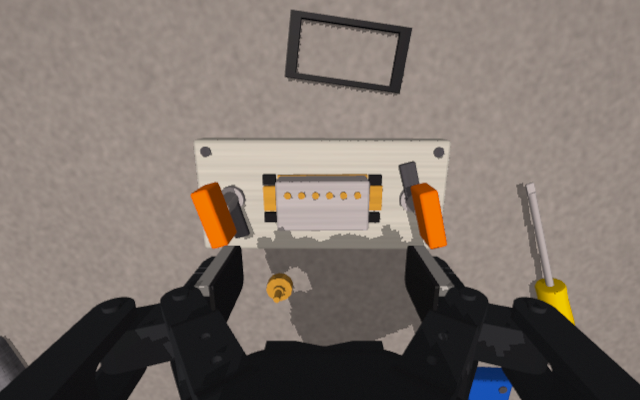

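Both hold-downs are open, with their tongues turned off the lugs at (240,215) and (407,175). The pickup cover spans columns 277–368, rows 180–230, centred between the fingers. I descend for a grasp by its ends.

Emit:
apply_moves(series=[{"jaw": 0.1,"dx": 1.5,"dy": -1,"dz": 35,"turn": 0},{"jaw": 0.1,"dx": 1.5,"dy": -1,"dz": 70,"turn": 0},{"jaw": 0.1,"dx": 1.5,"dy": -1,"dz": 88,"turn": 0},{"jaw": 0.1,"dx": 1.5,"dy": -1,"dz": 97,"turn": 0},{"jaw": 0.1,"dx": 1.5,"dy": -1,"dz": 97,"turn": 0}])

```text
time: 9.77
tool_pos: [0.574, 0.1744, 0.0397]
tool_rot: [0.001, 0.989, -0.15, -0.002]
contact_force: [0.7, 0.4, 0.3]
gripper_width: 0.901
grasp_force: 0.0
```

```bash
python3 - <<'E'
from plant import state, grab_frame
from h import *
for i in range(2): f=grab_frame("wrist"); s=state()
print(s["tool_pos"].round(4),s["contact_force"].round(1))
cv2.imwrite("pics/w6.png",f["pixels"][130:,100:560,::-1])
E
```

```text
[0.5755 0.1747 0.0414] [0.7 0.1 0.4]
```

View pics/w6.png

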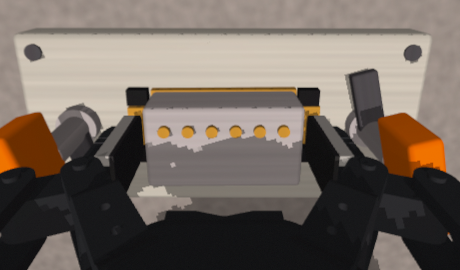

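The pads flank the cover (crop columns 145–300) with even gaps and clear of the bars. I close and lift.

Emit:
apply_moves(series=[{"jaw": 1,"dx": 0,"dy": 0,"dz": 0,"turn": 0},{"jaw": 1,"dx": 0,"dy": 0,"dz": 0,"turn": 0},{"jaw": 1,"dx": 0,"dy": 0,"dz": 0,"turn": 0},{"jaw": 1,"dx": 0,"dy": 0,"dz": 0,"turn": 0}])

```text
time: 10.2
tool_pos: [0.5762, 0.1751, 0.0424]
tool_rot: [-0.0, 0.989, -0.15, 0.001]
contact_force: [0.5, -1.5, 3.9]
gripper_width: 0.783
grasp_force: 70.4
```

Emit:
apply_moves(series=[{"jaw": 1,"dx": 0,"dy": 0,"dz": -10,"turn": 0},{"jaw": 1,"dx": 0,"dy": 0,"dz": -30,"turn": 0},{"jaw": 1,"dx": 0,"dy": 0,"dz": -70,"turn": 0},{"jaw": 1,"dx": 0,"dy": 0,"dz": -110,"turn": 0},{"jaw": 1,"dx": 0,"dy": 0,"dz": -150,"turn": 0}])

```text
time: 10.62
tool_pos: [0.5737, 0.1751, 0.1916]
tool_rot: [0.0, 0.989, -0.15, -0.001]
contact_force: [1.6, -0.2, -1.4]
gripper_width: 0.781
grasp_force: 69.6
```

Emit:
apply_moves(series=[{"jaw": 1,"dx": 34,"dy": -21,"dz": -10,"turn": 0},{"jaw": 1,"dx": 68,"dy": -42,"dz": -20,"turn": 0},{"jaw": 1,"dx": 102,"dy": -62,"dz": -30,"turn": 0},{"jaw": 1,"dx": 136,"dy": -83,"dz": -40,"turn": 0},{"jaw": 1,"dx": 170,"dy": -103,"dz": -50,"turn": 0}])

```text
time: 11.03
tool_pos: [0.7687, 0.2237, 0.241]
tool_rot: [0.0, 0.989, -0.15, -0.001]
contact_force: [1.5, -0.1, -0.9]
gripper_width: 0.78
grasp_force: 69.6
```

Emit:
apply_moves(series=[{"jaw": 1,"dx": 34,"dy": -21,"dz": 0,"turn": -0.1},{"jaw": 1,"dx": 68,"dy": -42,"dz": 0,"turn": -0.2},{"jaw": 1,"dx": 102,"dy": -62,"dz": 0,"turn": -0.3},{"jaw": 1,"dx": 136,"dy": -83,"dz": 0,"turn": -0.4},{"jaw": 1,"dx": 170,"dy": -103,"dz": 0,"turn": -0.5}])

```text
time: 11.45
tool_pos: [0.9452, 0.2675, 0.2402]
tool_rot: [-0.0, 0.997, 0.078, -0.001]
contact_force: [2.2, -0.2, -1.6]
gripper_width: 0.784
grasp_force: 69.6
```

Emit:
apply_moves(series=[{"jaw": 1,"dx": 30,"dy": 0,"dz": 0,"turn": 0},{"jaw": 1,"dx": 60,"dy": 0,"dz": 0,"turn": 0},{"jaw": 1,"dx": 90,"dy": 0,"dz": 0,"turn": 0},{"jaw": 1,"dx": 90,"dy": 0,"dz": 0,"turn": 0}])

```text
time: 11.78
tool_pos: [0.9808, 0.266, 0.2186]
tool_rot: [-0.002, 0.997, 0.076, 0.008]
contact_force: [0.2, 0.3, -2.5]
gripper_width: 0.78
grasp_force: 69.6
```

```bash
python3 - <<'E'
from plant import state
from h import *
s=state(); print(s["tool_pos"].round(4),q2R(s["tool_rot"]).round(3).tolist(),s["joint_pos"].round(3))
E
```

```text
[0.9808 0.266  0.2186] [[0.988, 0.151, 0.015], [0.151, -0.989, 0.005], [0.016, -0.003, -1.0]] [0.191 1.207 0.063 0.002 1.856 1.611]
```

Emit:
apply_moves(series=[{"jaw": 1,"dx": 400,"dy": 0,"dz": -400,"turn": 0},{"jaw": 1,"dx": 400,"dy": 0,"dz": -400,"turn": 0},{"jaw": 1,"dx": 400,"dy": 0,"dz": -400,"turn": 0},{"jaw": 1,"dx": 400,"dy": 0,"dz": -400,"turn": 0},{"jaw": 1,"dx": 400,"dy": 0,"dz": -400,"turn": 0}])

```text
time: 12.2
tool_pos: [0.9656, 0.2481, 0.3267]
tool_rot: [-0.005, 0.997, 0.076, 0.031]
contact_force: [0.1, 1.2, -1.6]
gripper_width: 0.777
grasp_force: 69.7
```

```bash
python3 - <<'E'
from plant import state
from h import *
s=state(); print(s["tool_pos"].round(4),q2R(s["tool_rot"])[:,2].round(3).tolist(),s["joint_pos"].round(3))
E
```

```text
[0.9656 0.2481 0.3267] [0.061, 0.016, -0.998] [0.176 1.103 0.055 0.005 1.921 1.597]
```

Emit:
apply_moves(series=[{"jaw": 1,"dx": 400,"dy": 0,"dz": -180,"turn": 0},{"jaw": 1,"dx": 400,"dy": 0,"dz": -180,"turn": 0},{"jaw": 1,"dx": 400,"dy": 0,"dz": -180,"turn": 0},{"jaw": 1,"dx": 400,"dy": 0,"dz": -180,"turn": 0},{"jaw": 1,"dx": 400,"dy": 0,"dz": -180,"turn": 0}])

```text
time: 12.62
tool_pos: [0.9693, 0.2341, 0.342]
tool_rot: [-0.007, 0.996, 0.076, 0.042]
contact_force: [0.1, -0.5, -1.8]
gripper_width: 0.78
grasp_force: 69.7
```

Emit:
apply_moves(series=[{"jaw": 1,"dx": 400,"dy": 0,"dz": -150,"turn": 0},{"jaw": 1,"dx": 400,"dy": 0,"dz": -150,"turn": 0},{"jaw": 1,"dx": 400,"dy": 0,"dz": -150,"turn": 0},{"jaw": 1,"dx": 400,"dy": 0,"dz": -150,"turn": 0},{"jaw": 1,"dx": 400,"dy": 0,"dz": -150,"turn": 0}])

```text
time: 13.03
tool_pos: [0.9742, 0.2225, 0.358]
tool_rot: [-0.01, 0.995, 0.076, 0.057]
contact_force: [-0.3, 1.3, -1.5]
gripper_width: 0.776
grasp_force: 69.7
```

```bash
python3 - <<'E'
from plant import state
from h import *
s=state(); print(s["tool_pos"].round(4),q2R(s["tool_rot"])[:,2].round(3).tolist(),s["joint_pos"].round(3))
E
```

```text
[0.9742 0.2225 0.358 ] [0.111, 0.028, -0.993] [0.147 1.072 0.055 0.012 1.9   1.571]
```

Emit:
apply_moves(series=[{"jaw": 1,"dx": 400,"dy": 0,"dz": -400,"turn": 0},{"jaw": 1,"dx": 400,"dy": 0,"dz": -400,"turn": 0},{"jaw": 1,"dx": 400,"dy": 0,"dz": -400,"turn": 0},{"jaw": 1,"dx": 400,"dy": 0,"dz": -400,"turn": 0},{"jaw": 1,"dx": 400,"dy": 0,"dz": -400,"turn": 0}])

```text
time: 13.45
tool_pos: [0.9479, 0.2076, 0.4416]
tool_rot: [-0.012, 0.995, 0.076, 0.071]
contact_force: [0.0, -0.0, -2.4]
gripper_width: 0.782
grasp_force: 69.7
```

Emit:
apply_moves(series=[{"jaw": 1,"dx": 400,"dy": 0,"dz": -400,"turn": 0},{"jaw": 1,"dx": 400,"dy": 0,"dz": -400,"turn": 0},{"jaw": 1,"dx": 400,"dy": 0,"dz": -400,"turn": 0},{"jaw": 1,"dx": 400,"dy": 0,"dz": -400,"turn": 0},{"jaw": 1,"dx": 400,"dy": 0,"dz": -400,"turn": 0}])

```text
time: 13.87
tool_pos: [0.9207, 0.1936, 0.5092]
tool_rot: [-0.013, 0.994, 0.075, 0.084]
contact_force: [0.4, -0.5, -2.0]
gripper_width: 0.781
grasp_force: 69.7
```

```bash
python3 - <<'E'
from plant import state
from h import *
s=state(); print(s["tool_pos"].round(4),q2R(s["tool_rot"])[:,2].round(3).tolist(),s["joint_pos"].round(3))
E
```

```text
[0.9207 0.1936 0.5092] [0.164, 0.039, -0.986] [0.123 0.912 0.055 0.02  2.006 1.552]
```

Emit:
apply_moves(series=[{"jaw": 1,"dx": 400,"dy": 0,"dz": -200,"turn": 0},{"jaw": 1,"dx": 400,"dy": 0,"dz": -200,"turn": 0},{"jaw": 1,"dx": 400,"dy": 0,"dz": -200,"turn": 0},{"jaw": 1,"dx": 400,"dy": 0,"dz": -200,"turn": 0},{"jaw": 1,"dx": 400,"dy": 0,"dz": -200,"turn": 0}])

```text
time: 14.28
tool_pos: [0.9213, 0.1854, 0.5231]
tool_rot: [-0.015, 0.992, 0.075, 0.096]
contact_force: [0.2, 0.6, -1.8]
gripper_width: 0.777
grasp_force: 69.7
```

Emit:
apply_moves(series=[{"jaw": 1,"dx": 400,"dy": 0,"dz": -180,"turn": 0},{"jaw": 1,"dx": 400,"dy": 0,"dz": -180,"turn": 0},{"jaw": 1,"dx": 400,"dy": 0,"dz": -180,"turn": 0},{"jaw": 1,"dx": 400,"dy": 0,"dz": -180,"turn": 0},{"jaw": 1,"dx": 400,"dy": 0,"dz": -180,"turn": 0}])

```text
time: 14.7
tool_pos: [0.9226, 0.1786, 0.537]
tool_rot: [-0.017, 0.991, 0.075, 0.111]
contact_force: [-0.4, 0.5, -1.4]
gripper_width: 0.781
grasp_force: 69.7
```

Emit:
apply_moves(series=[{"jaw": 1,"dx": 400,"dy": 0,"dz": -160,"turn": 0},{"jaw": 1,"dx": 400,"dy": 0,"dz": -160,"turn": 0},{"jaw": 1,"dx": 400,"dy": 0,"dz": -160,"turn": 0},{"jaw": 1,"dx": 400,"dy": 0,"dz": -160,"turn": 0},{"jaw": 1,"dx": 400,"dy": 0,"dz": -160,"turn": 0}])

```text
time: 15.12
tool_pos: [0.9261, 0.1731, 0.5462]
tool_rot: [-0.018, 0.989, 0.075, 0.125]
contact_force: [-0.7, -0.1, -1.9]
gripper_width: 0.781
grasp_force: 69.7
```

Emit:
apply_moves(series=[{"jaw": 1,"dx": 400,"dy": 0,"dz": -140,"turn": 0},{"jaw": 1,"dx": 400,"dy": 0,"dz": -140,"turn": 0},{"jaw": 1,"dx": 400,"dy": 0,"dz": -140,"turn": 0},{"jaw": 1,"dx": 400,"dy": 0,"dz": -140,"turn": 0},{"jaw": 1,"dx": 400,"dy": 0,"dz": -140,"turn": 0}])

```text
time: 15.53
tool_pos: [0.9315, 0.1688, 0.5525]
tool_rot: [-0.02, 0.987, 0.075, 0.139]
contact_force: [0.1, -0.9, -2.1]
gripper_width: 0.78
grasp_force: 69.7
```

```bash
python3 - <<'E'
from plant import state
from h import *
s=state(); print(s["tool_pos"].round(4),q2R(s["tool_rot"]).round(3).tolist(),s["joint_pos"].round(3))
E
```

```text
[0.9315 0.1688 0.5525] [[0.95, 0.153, 0.272], [0.142, -0.988, 0.06], [0.278, -0.018, -0.96]] [0.091 0.87  0.056 0.037 1.935 1.529]
```

Emit:
apply_moves(series=[{"jaw": 1,"dx": 400,"dy": 0,"dz": -150,"turn": 0},{"jaw": 1,"dx": 400,"dy": 0,"dz": -150,"turn": 0},{"jaw": 1,"dx": 400,"dy": 0,"dz": -150,"turn": 0},{"jaw": 1,"dx": 400,"dy": 0,"dz": -150,"turn": 0},{"jaw": 1,"dx": 400,"dy": 0,"dz": -150,"turn": 0}])

```text
time: 15.95
tool_pos: [0.9326, 0.1645, 0.5655]
tool_rot: [-0.021, 0.985, 0.075, 0.154]
contact_force: [-0.8, -0.0, -1.4]
gripper_width: 0.78
grasp_force: 69.7
```

Emit:
apply_moves(series=[{"jaw": 1,"dx": 400,"dy": 0,"dz": -140,"turn": 0},{"jaw": 1,"dx": 400,"dy": 0,"dz": -140,"turn": 0},{"jaw": 1,"dx": 400,"dy": 0,"dz": -140,"turn": 0},{"jaw": 1,"dx": 400,"dy": 0,"dz": -140,"turn": 0},{"jaw": 1,"dx": 400,"dy": 0,"dz": -140,"turn": 0}])

```text
time: 16.37
tool_pos: [0.9342, 0.1608, 0.577]
tool_rot: [-0.023, 0.983, 0.074, 0.168]
contact_force: [0.5, -0.8, -1.9]
gripper_width: 0.782
grasp_force: 69.7
```

Emit:
apply_moves(series=[{"jaw": 1,"dx": 400,"dy": 0,"dz": -120,"turn": 0},{"jaw": 1,"dx": 400,"dy": 0,"dz": -120,"turn": 0},{"jaw": 1,"dx": 400,"dy": 0,"dz": -120,"turn": 0},{"jaw": 1,"dx": 400,"dy": 0,"dz": -120,"turn": 0},{"jaw": 1,"dx": 400,"dy": 0,"dz": -120,"turn": 0}])

```text
time: 16.78
tool_pos: [0.9381, 0.1581, 0.5852]
tool_rot: [-0.024, 0.98, 0.074, 0.182]
contact_force: [-0.4, 0.5, -1.4]
gripper_width: 0.781
grasp_force: 69.7
```

Emit:
apply_moves(series=[{"jaw": 1,"dx": 400,"dy": 0,"dz": -110,"turn": 0},{"jaw": 1,"dx": 400,"dy": 0,"dz": -110,"turn": 0},{"jaw": 1,"dx": 400,"dy": 0,"dz": -110,"turn": 0},{"jaw": 1,"dx": 400,"dy": 0,"dz": -110,"turn": 0},{"jaw": 1,"dx": 400,"dy": 0,"dz": -110,"turn": 0}])

```text
time: 17.2
tool_pos: [0.9417, 0.1558, 0.5938]
tool_rot: [-0.025, 0.977, 0.074, 0.197]
contact_force: [0.4, 0.0, -1.1]
gripper_width: 0.776
grasp_force: 69.7
```

```bash
python3 - <<'E'
from plant import state, grab_frame, spotter
from h import *
s=state(); R=q2R(s["tool_rot"]); print(s["tool_pos"].round(4),R.round(3).tolist(),s["joint_pos"].round(3),"tilt",np.degrees(np.arccos(-R[2,2])),"dir",np.degrees(np.arctan2(R[1,2],R[0,2])))
ims=[]
for n,(x,y) in {"scene":(195,135),"top":(370,170)}.items():
    f=grab_frame(n); np.savez(n+"1.npz",p=f["pixels"],K=f["mtx"],T=f["camera_from_world"])
    ims.append(cv2.resize(f["pixels"][y:y+90,x:x+95,::-1],(380*5//5,360),interpolation=cv2.INTER_CUBIC))
cv2.imwrite("pics/cam.png",np.hstack(ims))
E
```

```text
[0.9417 0.1558 0.5938] [[0.912, 0.154, 0.381], [0.134, -0.988, 0.078], [0.388, -0.02, -0.921]] [0.072 0.834 0.056 0.053 1.855 1.518] tilt 22.88544861322843 dir 11.62333015363305
```

View pics/cam.png

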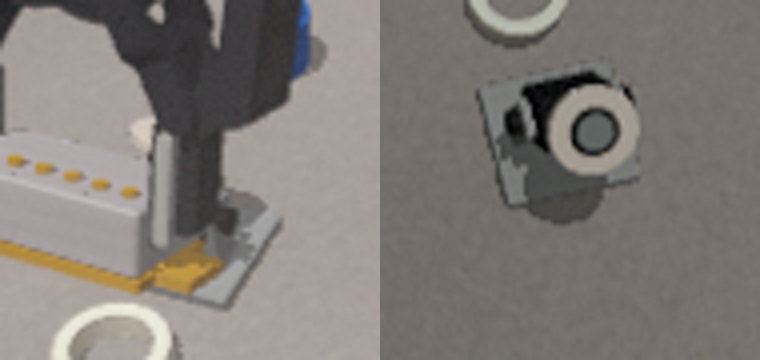

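The combined view shows the pickup well held between the fingers near the scene camera, and in the top view the ring light's glass at full-image ≈(424,202) with the base corners. I finish the tilt and measure the grip offset and the camera pose numerically.

Emit:
apply_moves(series=[{"jaw": 1,"dx": 400,"dy": 0,"dz": -110,"turn": 0},{"jaw": 1,"dx": 400,"dy": 0,"dz": -110,"turn": 0},{"jaw": 1,"dx": 400,"dy": 0,"dz": -110,"turn": 0},{"jaw": 1,"dx": 400,"dy": 0,"dz": -110,"turn": 0},{"jaw": 1,"dx": 400,"dy": 0,"dz": -110,"turn": 0}])

```text
time: 17.72
tool_pos: [0.9431, 0.1535, 0.6056]
tool_rot: [-0.027, 0.974, 0.073, 0.211]
contact_force: [0.8, 0.0, -1.7]
gripper_width: 0.778
grasp_force: 69.7
```

```bash
python3 - <<'E'
from plant import state, grab_frame
from h import *
d=np.load("scene1.npz");K,T,p=d["K"],d["T"],d["p"]
R=np.array([[0.912,0.154,0.381],[0.134,-0.988,0.078],[0.388,-0.02,-0.921]]);P=np.array([0.9417,0.1558,0.5938])
hsv=cv2.cvtColor(p,cv2.COLOR_RGB2HSV); m=(hsv[...,0]>12)&(hsv[...,0]<28)&(hsv[...,1]>130)&(hsv[...,2]>90)
cols=[]
for c in range(180,232,4):
    r=np.nonzero(m[185:215,c])[0]
    if len(r): cols.append((c,185+r.max()+.5))
print(cols)
for h in (.018,.0215,.025):
    for x in (.019,):
        a,b=proj(P+R@[x,-.034,h],K,T),proj(P+R@[x,.034,h],K,T); k=(b[1]-a[1])/(b[0]-a[0]); print(h,a.round(1),b.round(1),[round(r-(a[1]+k*(c-a[0])),2) for c,r in cols])
print("dist",(P@T[:3,:3].T+T[:3,3])[2])
# camera stand
t=np.load("top1.npz"); g=lambda u,v:(370+(u+.5)/4-.5,170+(v+.5)/4-.5)
C=[onplane(g(*q),.01,t["K"],t["T"])[:2] for q in [(96,88),(132,206),(260,178),(232,62)]]
e=[np.degrees(np.arctan2(*(C[i]-C[j])[::-1])) for i,j in [(0,1),(3,2),(0,3),(1,2)]]; print(np.round(C,4).tolist(),np.round(e,1),np.mean(C,0))
s0=np.load("scene0.npz")
for ts in [(216,130)]:
    print(tri([(g(*ts),t["K"],t["T"]),((200+118/3-.33,130+112/3-.33),s0["K"],s0["T"])]), onplane(g(*ts),.1093,t["K"],t["T"]), onplane((200+118/3-.33,130+112/3-.33),.1093,s0["K"],s0["T"]))
s=state(); R=q2R(s["tool_rot"]); print(s["tool_pos"].round(4),R.round(3).tolist(),"tilt",np.degrees(np.arccos(-R[2,2])),"dir",np.degrees(np.arctan2(R[1,2],R[0,2])))
E
```

```text
[(180, np.float64(192.5)), (184, np.float64(194.5)), (188, np.float64(195.5)), (192, np.float64(196.5)), (196, np.float64(198.5)), (200, np.float64(199.5)), (204, np.float64(200.5)), (208, np.float64(201.5)), (212, np.float64(202.5)), (216, np.float64(204.5)), (220, np.float64(205.5)), (224, np.float64(206.5)), (228, np.float64(207.5))]
0.018 [227.4 205.1] [179.5 191. ] [np.float64(1.33), np.float64(2.16), np.float64(1.98), np.float64(1.81), np.float64(2.63), np.float64(2.46), np.float64(2.28), np.float64(2.11), np.float64(1.93), np.float64(2.76), np.float64(2.58), np.float64(2.41), np.float64(2.23)]
0.0215 [227.3 207.8] [179.5 193.6] [np.float64(-1.29), np.float64(-0.47), np.float64(-0.66), np.float64(-0.84), np.float64(-0.02), np.float64(-0.2), np.float64(-0.39), np.float64(-0.57), np.float64(-0.75), np.float64(0.06), np.float64(-0.12), np.float64(-0.3), np.float64(-0.49)]
0.025 [227.2 210.5] [179.5 196.3] [np.float64(-3.89), np.float64(-3.09), np.float64(-3.28), np.float64(-3.47), np.float64(-2.66), np.float64(-2.85), np.float64(-3.04), np.float64(-3.23), np.float64(-3.43), np.float64(-2.62), np.float64(-2.81), np.float64(-3.0), np.float64(-3.19)]
dist 0.5452163560645382
[[0.5613, -0.1798], [0.4652, -0.2038], [0.4858, -0.3067], [0.5806, -0.2904]] [ 14.    9.7  99.9 101.3] [ 0.52319112 -0.2451612 ]
(array([ 0.50954738, -0.24736486,  0.11140712]), array([0.0007314])) [ 0.51014902 -0.24837134  0.1093    ] [ 0.50767116 -0.24863263  0.1093    ]
[0.9431 0.1535 0.6056] [[0.9, 0.154, 0.408], [0.132, -0.988, 0.083], [0.416, -0.021, -0.909]] tilt 24.602040537468124 dir 11.464882582637207
```

Emit:
apply_moves(series=[{"jaw": 1,"dx": -30,"dy": 16,"dz": 0,"turn": 0},{"jaw": 1,"dx": -66,"dy": 35,"dz": -1,"turn": 0},{"jaw": 1,"dx": -102,"dy": 54,"dz": -1,"turn": 0},{"jaw": 1,"dx": -138,"dy": 73,"dz": -2,"turn": 0},{"jaw": 1,"dx": -174,"dy": 92,"dz": -2,"turn": 0}])

```text
time: 18.13
tool_pos: [0.8241, 0.0595, 0.5453]
tool_rot: [-0.027, 0.974, 0.074, 0.211]
contact_force: [0.6, -0.8, -1.6]
gripper_width: 0.779
grasp_force: 69.7
```

Emit:
apply_moves(series=[{"jaw": 1,"dx": -36,"dy": 19,"dz": 0,"turn": 0},{"jaw": 1,"dx": -72,"dy": 38,"dz": -1,"turn": 0},{"jaw": 1,"dx": -108,"dy": 57,"dz": -1,"turn": 0},{"jaw": 1,"dx": -144,"dy": 76,"dz": -2,"turn": 0},{"jaw": 1,"dx": -180,"dy": 95,"dz": -2,"turn": 0}])

```text
time: 18.55
tool_pos: [0.6759, -0.0586, 0.4709]
tool_rot: [-0.026, 0.974, 0.074, 0.212]
contact_force: [0.7, -0.4, -1.2]
gripper_width: 0.78
grasp_force: 69.7
```

Emit:
apply_moves(series=[{"jaw": 1,"dx": -36,"dy": 19,"dz": 0,"turn": 0},{"jaw": 1,"dx": -72,"dy": 38,"dz": -1,"turn": 0},{"jaw": 1,"dx": -108,"dy": 57,"dz": -1,"turn": 0},{"jaw": 1,"dx": -144,"dy": 76,"dz": -2,"turn": -0.025},{"jaw": 1,"dx": -180,"dy": 95,"dz": -2,"turn": -0.05}])

```text
time: 18.97
tool_pos: [0.5279, -0.1761, 0.396]
tool_rot: [-0.021, 0.972, 0.099, 0.212]
contact_force: [-0.0, -0.8, -1.6]
gripper_width: 0.782
grasp_force: 69.7
```

```bash
cat >> h.py <<'E'
from scipy.spatial.transform import Rotation as Ro
def goal(lens,yaw,up=0,d=.021):
    n=np.array([-np.sin(np.radians(25))*np.cos(yaw),-np.sin(np.radians(25))*np.sin(yaw),np.cos(np.radians(25))])
    y=np.array([-np.sin(yaw),np.cos(yaw),0]); return lens+(.110+d+up)*n,np.c_[np.cross(-y,-n),-y,-n]
def togo(s,lens,yaw,up=0):
    P,G=goal(np.array(lens),yaw,up); R=q2R(s["tool_rot"]); v=R.T@(P-s["tool_pos"])*1000
    print("pos",s["tool_pos"].round(4),"go dx dy dz",v.round(1),"rotvec in tool (rad)",Ro.from_matrix(R.T@G).as_rotvec().round(4))
E
python3 - <<'E'
from plant import state
from h import *
s=state(); print(s["joint_pos"].round(3),s["gripper_width"]); togo(s,[.5095,-.2475,.1093],np.radians(11.2),.12)
E
```

```text
[-0.598 -0.38   1.796  0.306  1.422  0.771] 0.782413391375992
pos [ 0.5279 -0.1761  0.396 ] go dx dy dz [-150.6   65.5   -3.7] rotvec in tool (rad) [-0.0009  0.0066  0.0065]
```

Emit:
apply_moves(series=[{"jaw": 1,"dx": -37,"dy": 16,"dz": -1,"turn": 0},{"jaw": 1,"dx": -74,"dy": 32,"dz": -2,"turn": 0},{"jaw": 1,"dx": -112,"dy": 49,"dz": -3,"turn": 0.006},{"jaw": 1,"dx": -150,"dy": 65,"dz": -4,"turn": 0.006},{"jaw": 1,"dx": -150,"dy": 65,"dz": -4,"turn": 0.006}])

```text
time: 19.38
tool_pos: [0.4023, -0.2699, 0.3334]
tool_rot: [-0.022, 0.973, 0.09, 0.209]
contact_force: [-0.5, 0.3, -1.5]
gripper_width: 0.776
grasp_force: 69.6
```

```bash
python3 - <<'E'
from plant import state, grab_frame, spotter
from h import *
for i in range(5): f=grab_frame("wrist"); s=state()
togo(s,[.5095,-.2475,.1093],np.radians(11.2),0)
K,T=f["mtx"],f["camera_from_world"]; np.savez("w7.npz",p=f["pixels"],K=K,T=T)
for d in spotter.outline_of(f,"lens"): print(d["conf"],d["extent"])
print("pred lens",proj(np.array([.5095,-.2475,.1093]),K,T))
cv2.imwrite("pics/w7.png",f["pixels"][:,:,::-1])
E
```

```text
pos [ 0.4082 -0.2662  0.3387] go dx dy dz [ -2.8   1.5 120.5] rotvec in tool (rad) [-0.0011  0.0063  0.0005]
pred lens [324.65550926 169.53124282]
```

View pics/w7.png

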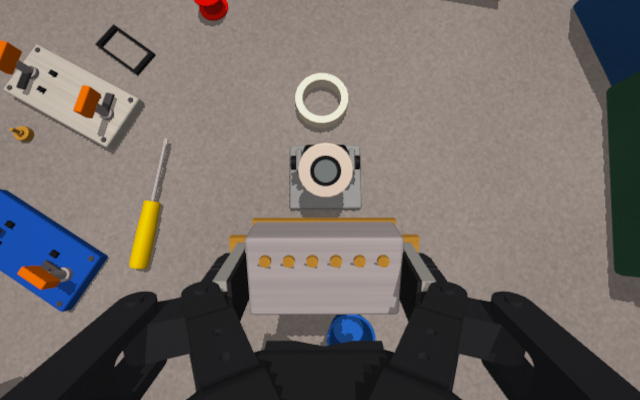

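The ring centre is at ≈(326,170) and its glass at ≈(325,171), against the predicted (324.7,169.5). The stand's near edge (290→361, row 208) is level, so yaw agrees. I refine the glass centre across views.

```bash
python3 - <<'E'
from h import *
obs=[]
for n,c in [("w7",(325,170)),("top1",(424,202)),("scene0",(239,167))]:
    d=np.load(n+".npz"); p=d["p"]; hsv=cv2.cvtColor(p,cv2.COLOR_RGB2HSV)
    m=((p.min(2)>(140 if n!="top1" else 120))&(hsv[...,1]<70)).astype(np.uint8)
    w=np.zeros_like(m); cv2.circle(w,c,34 if n=="w7" else 18,1,-1)
    k,l,st,ce=cv2.connectedComponentsWithStats(m&w); i=1+np.argmax(st[1:,4])
    ct=max(cv2.findContours((l==i).astype(np.uint8),cv2.RETR_EXTERNAL,cv2.CHAIN_APPROX_NONE)[0],key=len)
    e=cv2.fitEllipse(cv2.convexHull(ct)); print(n,np.round(e[0],2),np.round(e[1],1)); obs.append((np.array(e[0]),d["K"],d["T"]))
print(tri(obs)); print(tri(obs[:2]))
for o in obs: print(onplane(o[0],.1093,*o[1:]).round(4))
d=np.load("w7.npz");g=cv2.cvtColor(d["p"],cv2.COLOR_RGB2GRAY).astype(float)
cols=range(296,358,4); r=[200+np.argmax(-np.diff(cv2.GaussianBlur(g,(5,5),1)[200:216,c])) if 0 else 200+np.argmax(np.abs(np.diff(cv2.GaussianBlur(g,(5,5),1)[200:216,c]))) for c in cols]; print(r)
q=[onplane((c,np.polyval(np.polyfit(cols,r,1),c)),.005,d["K"],d["T"]) for c in (292,360)]; print("yaw",np.degrees(np.arctan2(*(q[0]-q[1])[1::-1]))-90)
E
```

```text
w7 [328.26 169.42] [56.9 65.4]
top1 [423.24 202.09] [21.6 22.9]
scene0 [238.17 165.2 ] [31.2 35.5]
(array([ 0.50897987, -0.24919176,  0.11542454]), array([0.00458384]))
(array([ 0.51310799, -0.25108458,  0.09554823]), array([0.00111201]))
[ 0.5105 -0.2518  0.1093]
[ 0.5103 -0.2473  0.1093]
[ 0.5027 -0.2558  0.1093]
[np.int64(207), np.int64(210), np.int64(207), np.int64(207), np.int64(207), np.int64(206), np.int64(207), np.int64(207), np.int64(207), np.int64(206), np.int64(207), np.int64(212), np.int64(210), np.int64(207), np.int64(207), np.int64(207)]
yaw 10.623732926288838
```

Emit:
apply_moves(series=[{"jaw": 1,"dx": -2.5,"dy": 1.5,"dz": 35,"turn": 0},{"jaw": 1,"dx": -2.5,"dy": 1.5,"dz": 70,"turn": 0},{"jaw": 1,"dx": -2.5,"dy": 1.5,"dz": 100,"turn": 0},{"jaw": 1,"dx": -2.5,"dy": 1.5,"dz": 120,"turn": 0},{"jaw": 1,"dx": -2.5,"dy": 1.5,"dz": 120,"turn": 0}])

```text
time: 20.1
tool_pos: [0.4543, -0.2552, 0.2221]
tool_rot: [-0.026, 0.973, 0.096, 0.209]
contact_force: [0.4, 0.6, -2.4]
gripper_width: 0.78
grasp_force: 69.5
```

```bash
python3 - <<'E'
from plant import state, grab_frame
from h import *
for i in range(14):
    f=grab_frame("top"); s=state()
    if i>3 and i%2: togo(s,[.510,-.2478,.1093],np.radians(11.),0)
print(s["time"],s["joint_vel"].round(3),s["gripper_width"])
E
```

```text
pos [ 0.4549 -0.2595  0.23  ] go dx dy dz [ 0.  -1.   2.2] rotvec in tool (rad) [-0.0002  0.0053  0.0031]
pos [ 0.4546 -0.2594  0.2293] go dx dy dz [ 0.6 -0.9  1.7] rotvec in tool (rad) [-0.0008  0.0058  0.0023]
pos [ 0.4543 -0.2592  0.2284] go dx dy dz [ 1.1 -0.6  1. ] rotvec in tool (rad) [-0.0018  0.0065  0.0017]
pos [ 0.4542 -0.259   0.2278] go dx dy dz [ 1.5 -0.3  0.5] rotvec in tool (rad) [-0.0026  0.0071  0.0014]
pos [ 0.4542 -0.2588  0.2275] go dx dy dz [ 1.6 -0.2  0.1] rotvec in tool (rad) [-0.0032  0.0073  0.0013]
20.8 [ 0.001  0.003  0.002  0.001 -0.     0.001] 0.7770876133781308
```

Emit:
apply_moves(series=[{"jaw": 1,"dx": 1,"dy": 0,"dz": 0,"turn": 0},{"jaw": 1,"dx": 1,"dy": 0,"dz": 0,"turn": 0},{"jaw": 1,"dx": 1,"dy": 0,"dz": 0,"turn": 0},{"jaw": 1,"dx": 1,"dy": 0,"dz": 0,"turn": 0},{"jaw": 1,"dx": 1,"dy": 0,"dz": 0,"turn": 0}])

```text
time: 21.22
tool_pos: [0.4552, -0.2585, 0.2277]
tool_rot: [-0.022, 0.972, 0.095, 0.212]
contact_force: [-0.2, -1.3, -1.7]
gripper_width: 0.779
grasp_force: 69.6
```

```bash
python3 - <<'E'
from plant import state, grab_frame, ticket
from h import *
for i in range(8): grab_frame("top")
s=state(); togo(s,[.510,-.2478,.1093],np.radians(11.),0); print(s["gripper_width"],s["grasp_force"])
print(ticket.job_done())
E
```

```text
pos [ 0.4552 -0.2586  0.2277] go dx dy dz [ 0.6 -0.1 -0. ] rotvec in tool (rad) [-0.0034  0.0074  0.0015]
0.7802537309874213 69.556485414505
the job is handed in; nothing more can be done
None
```

The job is handed in at about 22 s: both hold-downs were turned to their end stops and left open, and the pickup is held still at the inspection point, about 1 mm and 0.5° off by my own measurements; no verdict came back.

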